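# Lay the brass bar in the V-blocks for marking out

### The job

Take the brass bar out of the blue stock tray under the wire rack and set it down in the pair of V-blocks on the surface plate, lying in both vees and reaching across both blocks, then let go. Lower it into the vees in the grip rather than dropping it. Leave the other two bars in the tray, do not knock the rack, and do not disturb the try square lying on the plate.

Things in the scene. Friction and masses are not known exactly. Their poses are not given: they have to be found in the camera images.
- brass_bar: the brass (yellow) solid round bar to be moved, diameter 24, 180 long, 0.6 to 0.8 kg; origin at its centre, on its axis; its x axis runs along the bar (either end is the same; it can roll, so its y and z axes mean nothing). It starts lying level in one of the three lanes of the tray, roughly along the lane, free to roll
- alu_bar: aluminium (pale grey) round bar, same size and axes, in another lane of the tray; stays in the tray
- black_bar: black steel round bar, same size and axes, in the remaining lane of the tray; stays in the tray
- tray: blue sheet-metal stock tray, open on top, fixed, 220 (x) by 330 (y); walls 40 high, 4 thick, floor 4 thick; origin at the centre of its underside, on the desk. Two dividers along x at y = -54 and +54, 28 high, 3 thick, make three lanes along x, about 105 wide, centred at y = -108, 0, +108. Its +x axis points to the robot's left, its front (-x side) to the robot's right
- rack: dark wire rack fixed over the tray: axes as the tray's, origin on the desk under its middle (tray up to 8 off in y). Its wire shelf covers x -70 to +130, y -190 to +190, underside 294 up: it roofs all but the tray's front 40, so the way in is slantwise from the open front (-x). Two rear posts (radius 9) at x +115, y -185 and +185; flat feet 22 wide, 12 high, from them to x -120; jars on top to 382
- plate: cast-iron surface plate fixed on the desk, 240 (x) by 180 (y), 50 high, with a dark grey top; origin at the centre of its underside
- vees: pair of equal magnetic V-blocks with red switches, held fast on the top of the surface plate; origin on the plate's top midway between them, x along the vees. Each block is 32 long (x), 54 wide (y), 46 high, centred at x = -56 and +56: the open gap between them is 80 long. The vees are 90 degrees, open upward, 38 wide at the top, their bottoms 27 above the plate's top
- vee_mid (a point): the point midway between the V-blocks where the centre of the bar's axis lies when the bar rests centred in both vees: 44 above the plate's top; axes as those of vees
- square: small try square lying flat on the surface plate beside the V-blocks (their -y side), an L of 79 by 48, up to 14 thick, 0.14 kg; loose; origin on the plate near its middle
Mind the look-alikes: they are no part of the job. Of the things shaped like the brass_bar, the brass one is meant.

How it is judged:
On the way, in this order (a step that is already met when the one before it is completed fails the run):
1. the brass bar is lifted out of the tray in the grip (z of brass_bar in the frame of tray above 0.065 m and contact force between the fingers and brass_bar above 1 N), for 0.2 s.
2. the brass bar is down in the vees (within 8 mm of its resting height and line) while still held in the fingers (z of brass_bar in the frame of vee_mid between -0.008 and 0.008 m and y of brass_bar in the frame of vee_mid between -0.008 and 0.008 m and angle between the x axis of brass_bar and the x axis of vees, either way round below 0.12 rad and contact force between the fingers and brass_bar above 1 N), for 0.1 s.
At the end, for the whole second after the job is handed in: The brass bar rests, released, in both vees: centre within 4 mm of its resting height and line and 18 mm of the middle of the pair (so it reaches across both blocks), axis within 0.05 rad. The other two bars lie in the tray (centres under 30 mm up, within 170 mm of its origin) (z of brass_bar in the frame of vee_mid between -0.004 and 0.004 m and y of brass_bar in the frame of vee_mid between -0.004 and 0.004 m and x of brass_bar in the frame of vee_mid between -0.018 and 0.018 m and angle between the x axis of brass_bar and the x axis of vees, either way round below 0.05 rad and linear speed of brass_bar below 0.02 m/s and contact force between the fingers and brass_bar below 0.1 N and z of each of alu_bar, black_bar in the frame of tray below 0.03 m and horizontal distance between each of alu_bar, black_bar and tray below 0.17 m); the robot touches nothing.
It fails at once if the rack is knocked (more than 20 N from the arm or the fingers) (contact force between any of the arm, the fingers and rack above 20 N).
It fails at once if the try square is moved more than 20 mm (distance of square from where it was at the start of the episode above 0.02 m).
It also fails if it takes over 58 s, if anything falls off the work surface, if the arm or the gripper's body presses on something with over 40 N, if the wrist force passes 120 N, or if a joint passes its speed limit or range.

### The arm

A 6-joint arm with a two-finger parallel gripper is mounted at the origin on the work surface. World frame = base frame: x ahead of the robot, y to its left, z up, the work surface at z = 0. Lengths are in m, angles in rad, forces in N, time in s.
With the tool pointing down it reaches from about 0.325 to 0.775 m from the base axis. Payload 9.3 kg.
Tool frame: the origin (TCP) lies on the centre line of the jaws, within the pads' length; the fingertips stand 17 mm ahead of it and the grasp point (between the pads) lies 2 mm behind it; z points along the fingers, y is the line along which they close (so a half turn about z gives the same grasp; the last joint's range is limited). The gripper opens to 85 mm and grips with 20 to 120 N. Pads are 22 mm wide; open, the fingers measure 114 mm over their backs; the gripper's body (76 mm by 85 mm) begins 54 mm behind the grasp point. The pads swing forward as they close: fully open they stand 13 mm farther back than shut.
Start: joints at [1.152, 0.259, 0.021, 1.334, 0, 1.418], TCP at [0.144, 0.531, 0.248] pointing down, gripper open.
Joint ranges: [-3.04, 3.04], [-0.91, 1.82], [-1.04, 1.36], [-1.92, 1.95], [-1.52, 1.45], [-3.14, 3.14]. Speed limits (rad/s): [2.22, 2.22, 2.79, 3.14, 3.14, 3.14].

### API

Orientations are given as a unit quaternion [x, y, z, w].
In Python, from rig import * gives the robot as it stands. The module is installed in compiled form; this text tells all that it offers.
- The arm moves only by the tool jog_arm, never from a script. Its argument "targets" is text: rows parted by semicolons, each of 7 numbers parted by spaces: the opening, from 0 (shut) to 1 (fully open), then the shift along the tool's x, y, z each as a share of 10 cm, from -1 to 1, then the turn, a rotation vector about the tool's x, y, z each as a share of 120 degrees, from -1 to 1. A call has 1 to 5 rows; each row is the pose to reach, as a shift and turn from the pose commanded when the call began, along the tool's axes at that moment; what a row does not reach only later rows make up. A row lasts 1/8 s, in which the tool goes at most 62.5 mm and 10.7 degrees, less where a joint would pass 70% of its speed; a pose out of reach is approached as far as the arm can. A call with a number of a shift or a turn outside -1 to 1 is refused whole. A call with a gripper value outside its range is refused whole. The fingers move at their own pace and stop on an object; "newtons" is the grip in N (left out, the last holds). Time passes only in rows, so rows that repeat a pose let the fingers close. It gives the time, the measured TCP pose, the force, the opening and the grip force at its end, in the units of the state.
- get_obs(): the state, without advancing time (a new reading comes with each control period).
- camera(name): name is "side" or "top" or "wrist"; returns the picture (480x640x3 uint8, blue, green, red); there is no depth.
- get_calibration(name): a dict with "fov_y" (degrees; the focal length in pixels is half the picture's height over the tangent of half this angle, whatever the lens; pixels are square), "cx", "cy" (the principal point, pixels), "rvec" (rotation vector, rad) and "tvec" (3), from world to camera coordinates, as OpenCV has them; the wrist camera has in their place "mount" (4x4, takes a point from camera to tool coordinates, whose origin is the TCP and whose axes are the flange's). Camera axes: x right, y down, z forward; pixel columns grow to the right and rows downward; lengths in m; the calibration is good to about 2 mm. A picture is of the moment at which its call begins: read the wrist's pose just before it. get_calibration takes no time and is no camera call.
- job_done(): hands the job in; it is judged then, once.
Trained networks look in the newest picture that a camera, given by its name, has taken for a name from the list of things; names that differ only in an ending like _2 or _b are one class to them, and where a whole thing is asked for, a point or a joint stands for the part that bears it (a point fixed in the world has none). Each returns a list of dicts, best first, with "score" (0 to 1); they miss things now and then, are a little off and sometimes report something else, mostly with a low value. They report only what shows in the picture. A call takes as long as a camera call. They do not tell look-alikes from the thing itself.
- spot_in(query, camera): "location" ([column, row] in pixels, amid what is visible of it).
- spot_point(query, camera): "location" ([column, row] in pixels: a listed point, or the origin of a listed thing).
The state is a dict: "time_s": time; "joint_pos": joint angles; "dq": joint speeds; "joint_efforts": joint torques, N m; "tcp_pos": TCP position; "orientation": TCP orientation; "wrist_force": force on the tool from outside, world axes, zero at the start; "moment": the same for the moment, N m; "finger_gap": opening from 0.0 (shut) to 1.0 (fully open); "finger_force": force on a finger pad.
Only numpy, scipy, OpenCV 4.12 (cv2) and the standard library are available. Lean on these libraries where they do the work, as an engineer would, in place of code of your own. Each camera call takes 0.05 s, during which the arm holds its last target. There are 200 camera calls.

## Working session

There is one attempt and no reset: what is moved stays moved. The work goes in short steps, Python scripts to look and compute and a tool call to move; the robot and the scene stay as the last step left them, time stands still between calls to the robot, and variables do not carry over. Pictures are saved under pics/ and viewed, at most 10 in all, crops included, and the job is handed in when it is done.

Besides the shell and the picture viewer there is one more tool, called in YAML: its name, and indented under it one key for each argument. jog_arm: Moves the arm, as the interface text tells. Shift numbers are shares of 10 cm and turn numbers shares of 120 degrees, none past 1 either way. Its arguments: {"type":"object","properties":{"targets":{"type":"string"},"newtons":{"type":"number"}},"required":["targets"]}

```bash
mkdir -p pics
cat > h.py <<'E'
from rig import *
import numpy as np, cv2
from scipy.spatial.transform import Rotation as R
def K(c):
    f=240/np.tan(np.radians(c['fov_y'])/2); return np.array([[f,0,c['cx']],[0,f,c['cy']],[0,0,1]])
def pose(name,obs=None):
    c=get_calibration(name)
    if 'mount' in c:
        o=obs or get_obs(); T=np.eye(4); T[:3,:3]=R.from_quat(o['orientation']).as_matrix(); T[:3,3]=o['tcp_pos']
        M=T@np.array(c['mount']); return K(c),M[:3,:3],M[:3,3]
    Rm=R.from_rotvec(np.ravel(c['rvec'])).as_matrix(); return K(c),Rm.T,-Rm.T@np.ravel(c['tvec'])
def ray(name,px,z,obs=None):
    k,Rc,t=pose(name,obs); d=Rc@np.linalg.solve(k,[px[0],px[1],1]); return t+d*(z-t[2])/d[2]
def proj(name,P,obs=None):
    k,Rc,t=pose(name,obs); q=k@(Rc.T@(np.atleast_2d(P)-t).T); return (q[:2]/q[2]).T
E
python3 - <<'E'
from h import *
np.set_printoptions(precision=3,suppress=True)
for n in ['side','top','wrist']:
    o=get_obs(); im=camera(n); cv2.imwrite(f'pics/{n}0.png',im); print(n,get_calibration(n), pose(n)[2])
    for q in ['brass_bar','tray','vees','vee_mid','square','plate','rack']:
        if q!='vee_mid': print(q,'in',[(np.round(d['location']),round(d['score'],2)) for d in spot_in(q,n)[:3]],end=' ')
        print('pt',[(np.round(d['location'],1),round(d['score'],2)) for d in spot_point(q,n)[:3]])
print(get_obs())
E
```

```text
side {'fov_y': 50.98440752196965, 'cx': 316.33551453139023, 'cy': 243.00044301533273, 'rvec': array([ 2.123, -0.6  ,  0.325]), 'tvec': array([-0.43 ,  0.266,  0.848])} [ 0.074 -0.68   0.712]
brass_bar in [(array([175., 208.]), 0.92), (array([247., 246.]), 0.8), (array([352., 296.]), 0.59)] pt [(array([182.7, 207. ]), 0.95), (array([352.2, 296.9]), 0.65), (array([249.5, 246.8]), 0.61)]
tray in [(array([283., 236.]), 0.92)] pt [(array([286.7, 240. ]), 0.77)]
vees in [(array([409., 402.]), 0.83)] pt [(array([404.4, 388.1]), 0.85), (array([421.5, 407.9]), 0.23)]
pt [(array([408.4, 372.2]), 0.87)]
square in [(array([486., 410.]), 0.9)] pt [(array([326. , 219.2]), 0.67)]
plate in [(array([435., 408.]), 0.55)] pt [(array([420.4, 408.7]), 0.85)]
rack in [(array([261., 120.]), 0.61)] pt [(array([410.6, 370.3]), 0.41)]
top {'fov_y': 45.77330580628432, 'cx': 323.68890429434924, 'cy': 248.397847107957, 'rvec': array([ 2.185, -2.192,  0.068]), 'tvec': array([0.072, 0.542, 1.397])} [0.452 0.067 1.429]
brass_bar in [(array([156., 316.]), 0.98), (array([277., 285.]), 0.85), (array([374., 243.]), 0.6
[... 946 characters left out ...]
2.]), 0.58)] pt []
vees in [(array([226., 409.]), 0.52), (array([128., 461.]), 0.41), (array([133., 474.]), 0.22)] pt []
pt []
square in [(array([223., 413.]), 0.18)] pt []
plate in [] pt []
rack in [(array([223., 414.]), 0.59)] pt []
{'time_s': 2.1, 'joint_pos': array([1.152, 0.259, 0.022, 1.334, 0.   , 1.418]), 'dq': array([-0.001, -0.001,  0.001,  0.001,  0.002,  0.001]), 'joint_efforts': array([ -0.   , -55.537,  34.473,   0.001,  -0.   ,   0.   ]), 'tcp_pos': array([0.144, 0.531, 0.248]), 'orientation': array([ 0.133,  0.991, -0.   , -0.   ]), 'wrist_force': array([-0.098, -0.098, -0.348]), 'moment': array([-0.012, -0.063, -0.029]), 'finger_force': 0.0, 'finger_gap': 1.0058496205084797}
```

View pics/side0.png

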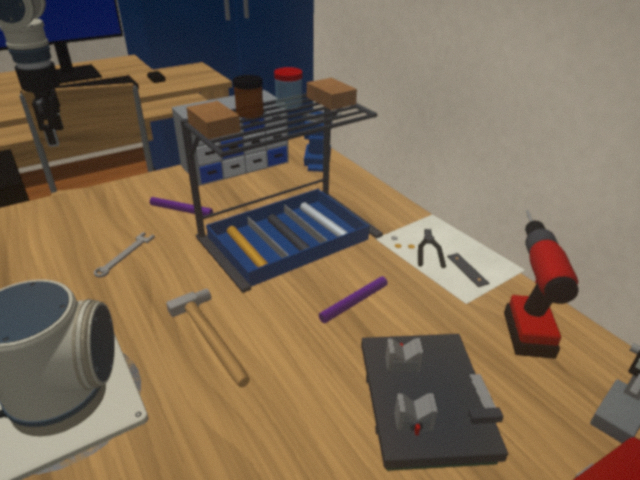

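View pics/top0.png

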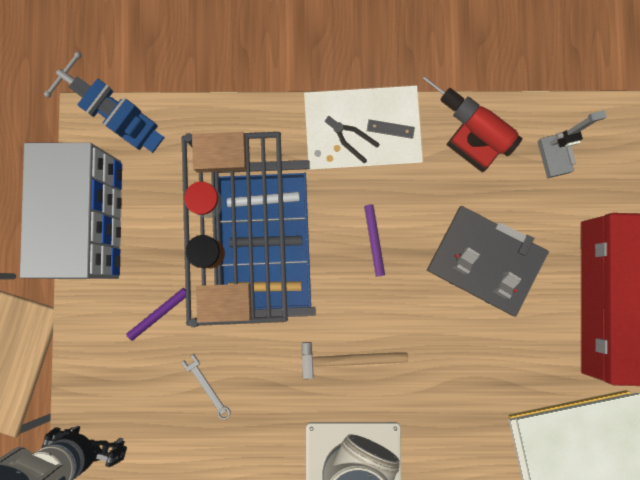

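Brass_bar candidates: the yellow bar in the lane nearest the robot (side (247,246), top (270,287)) and the purple bars outside the tray (side (180,207) and (352,297), top (156,316) and (374,241)). The alu and black bars lie in the other two lanes. The yellow one in the tray is the one meant. I'll confirm it in a crop and measure it.

```bash
cat > m.py <<'E'
from h import *
np.set_printoptions(precision=4,suppress=True)
def seg(im,lo,hi,box):
    h=cv2.cvtColor(im,cv2.COLOR_BGR2HSV); m=cv2.inRange(h,lo,hi); mm=np.zeros_like(m); x0,y0,x1,y1=box; mm[y0:y1,x0:x1]=m[y0:y1,x0:x1]
    n,l,s,c=cv2.connectedComponentsWithStats(mm); i=1+np.argmax(s[1:,4]); return l==i
s=cv2.imread('pics/side0.png'); t=cv2.imread('pics/top0.png')
for n,im,box in [('side',s,(215,215,275,275)),('top',t,(215,270,312,305))]:
    h=cv2.cvtColor(im,cv2.COLOR_BGR2HSV); m=cv2.inRange(h,(10,110,100),(35,255,255)); mm=np.zeros_like(m); x0,y0,x1,y1=box; mm[y0:y1,x0:x1]=m[y0:y1,x0:x1]
    if n=='top': mm[:, :252]=0
    p=np.argwhere(mm)[:,::-1].astype(float); c=p.mean(0); d=np.linalg.svd(p-c,full_matrices=False)[2][0]; a=(p-c)@d
    e=[c+d*a.min(),c+d*a.max()]; print(n,len(p),e,[ray(n,q,.016) for q in e])
# overlay crops
a=cv2.resize(s[190:300,190:390],None,fx=4,fy=4); b=cv2.resize(t[190:330,420:560],None,fx=4,fy=4)[:440]
cv2.imwrite('pics/c1.png',cv2.resize(np.hstack([a[:,:440],b]),(800,352)))
for q,z in [((460,207),.05),((548,252),.05),((515,315),.05),((429,269),.05),((468,262),.096),((510,287),.096)]: print(q,ray('top',q,z))
for q,z in [((404,388),.05),((408.4,372.2),.094),((486,410),.055)]: print('side',q,ray('side',q,z))
for q,z in [((484.6,270.8),.05),((489,274.5),.096),((485,261),.0),((512,236),.05),((304,175),.04),((311,307),.04)]: print('top',q,ray('top',q,z))
for q,z in [((208,234),.04),((248,276),.04),((369,227),.04),((321,193),.04)]: print('side tray',q,ray('side',q,z))
E
python3 m.py
```

```text
side 597 [array([217.5999, 213.3377]), array([254.0577, 270.357 ])] [array([0.4499, 0.3948, 0.016 ]), array([0.4256, 0.1316, 0.016 ])]
top 324 [array([253.9315, 286.4531]), array([300.0688, 285.5616])] [array([0.4481, 0.2432, 0.016 ]), array([0.4499, 0.1287, 0.016 ])]
(460, 207) [ 0.6401 -0.2632  0.05  ]
(548, 252) [ 0.5294 -0.4748  0.05  ]
(515, 315) [ 0.3775 -0.391   0.05  ]
(429, 269) [ 0.489  -0.1853  0.05  ]
(468, 262) [ 0.5039 -0.2686  0.096 ]
(510, 287) [ 0.4451 -0.3656  0.096 ]
side (404, 388) [ 0.4805 -0.3094  0.05  ]
side (408.4, 372.2) [ 0.4791 -0.3142  0.094 ]
side (486, 410) [ 0.5586 -0.4107  0.055 ]
top (484.6, 270.8) [ 0.4842 -0.32    0.05  ]
top (489, 274.5) [ 0.4745 -0.3172  0.096 ]
top (485, 261) [ 0.51   -0.3355  0.    ]
top (512, 236) [ 0.5686 -0.3884  0.05  ]
top (304, 175) [0.7223 0.1178 0.04  ]
top (311, 307) [0.3978 0.1011 0.04  ]
side tray (208, 234) [0.3816 0.2837 0.04  ]
side tray (248, 276) [0.3941 0.0929 0.04  ]
side tray (369, 227) [0.7259 0.112  0.04  ]
side tray (321, 193) [0.7147 0.3116 0.04  ]
```

View pics/c1.png

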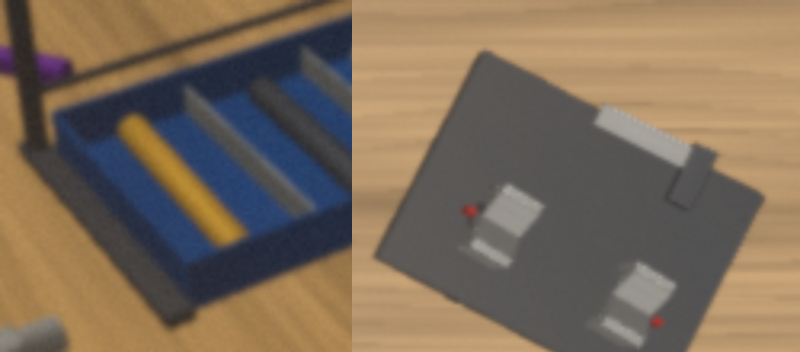

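The crop shows the yellow brass bar alone in the near lane. Its front end, near crop (232,240), is partly behind the front wall. The plate carries the two blocks and the square.

```bash
cat >> h.py <<'E'
def tilt(yaw,th):  # yaw: horizontal direction (deg) that the tool points into; th: tilt (deg)
    y,t=np.radians([yaw,th]); b=np.array([np.cos(y),np.sin(y),0]); Z=np.array([0,0,1.])
    z=np.sin(t)*b-np.cos(t)*Z; x=-np.cos(t)*b-np.sin(t)*Z; return np.c_[x,np.cross(z,x),z]
def rel(p,Rt,o=None,n=3):
    o=o or get_obs(); R0=R.from_quat(o['orientation']).as_matrix()
    s=R0.T@(np.array(p)-o['tcp_pos'])/.1; w=R.from_matrix(R0.T@Rt).as_rotvec()/np.radians(120)
    print('row',np.round(np.r_[s,w],n), 'tcp',np.round(o['tcp_pos'],4),'t',round(o['time_s'],2))
E
python3 - <<'E'
from h import *
np.set_printoptions(precision=4,suppress=True)
print('shelf front edge',ray('top',(284,300),.3),ray('top',(280,140),.3),'bar far',ray('side',(231.6,227.5),.016),'foot',ray('top',(313,312),.012),ray('top',(308,165),.012))
rel([.19,.41,.27],tilt(10,0)); rel([.21,.30,.27],tilt(35,0)); rel([.26,.20,.27],tilt(60,0)); rel([.36,.08,.27],tilt(90,10))
E
```

```text
shelf front edge [0.4219 0.1482 0.3   ] [0.7431 0.1567 0.3   ] bar far [0.4537 0.315  0.016 ] foot [0.3844 0.0968 0.012 ] [0.7532 0.1087 0.012 ]
row [-0.756 -1.045 -0.217 -0.    -0.    -0.21 ] tcp [0.1445 0.5307 0.2483] t 2.1
row [-1.238 -2.054 -0.217  0.    -0.    -0.419] tcp [0.1445 0.5307 0.2483] t 2.1
row [-1.983 -2.887 -0.217  0.    -0.    -0.627] tcp [0.1445 0.5307 0.2483] t 2.1
row [-3.264 -3.782 -0.217 -0.076 -0.058 -0.874] tcp [0.1445 0.5307 0.2483] t 2.1
```

jog_arm:
  targets: "1 -0.38 -0.5 -0.1 0 0 -0.1; 1 -0.75 -1 -0.2 0 0 -0.2; 1 -0.75 -1 -0.2 0 0 -0.2"

```text
time_s: 2.48
tcp_pos: [0.1913, 0.4122, 0.2694]
orientation: [-0.077, 0.997, 0.0, 0.001]
wrist_force: [-0.8, 0.4, -0.2]
finger_gap: 0.997
finger_force: 0.0
```

```bash
python3 -c "
from h import *
rel([.21,.32,.27],tilt(35,0)); rel([.25,.23,.27],tilt(60,0)); print(get_obs()['joint_pos'])"
```

```text
row [-0.043 -0.939 -0.007  0.     0.001 -0.218] tcp [0.1913 0.4122 0.2694] t 2.48
row [-3.00e-01 -1.89e+00 -7.00e-03  0.00e+00  1.00e-03 -4.26e-01] tcp [0.1913 0.4122 0.2694] t 2.48
[ 9.51420324e-01  8.79416261e-02 -1.39166802e-01  1.34218007e+00
 -4.09897382e-04  7.97043862e-01]
```

jog_arm:
  targets: "1 -0.02 -0.5 0 0 0 -0.1; 1 -0.04 -0.94 0 0 0 -0.21; 1 -0.04 -0.94 0 0 0 -0.22"

```text
time_s: 2.85
tcp_pos: [0.209, 0.3202, 0.2687]
orientation: [-0.303, 0.953, 0.0, 0.0]
wrist_force: [1.0, 0.6, 0.5]
finger_gap: 0.999
finger_force: 0.0
```

```bash
python3 -c "
from h import *
rel([.26,.22,.27],tilt(60,0)); rel([.32,.12,.27],tilt(90,5)); print(get_obs()['joint_pos'])"
```

```text
row [ 0.162 -1.112 -0.013 -0.     0.    -0.206] tcp [0.209  0.3202 0.2687] t 2.85
row [ 0.249 -2.275 -0.013 -0.02  -0.038 -0.456] tcp [0.209  0.3202 0.2687] t 2.85
[ 7.72330580e-01 -3.68912994e-02 -2.70432298e-01  1.33643622e+00
 -3.11702884e-04  1.56660184e-01]
```

jog_arm:
  targets: "1 0.07 -0.5 0 0 0 -0.1; 1 0.14 -1 0 0 0 -0.2; 1 0.14 -1 0 0 0 -0.2"

```text
time_s: 3.22
tcp_pos: [0.2557, 0.2308, 0.2684]
orientation: [-0.495, 0.869, -0.0, 0.0]
wrist_force: [-0.4, 0.9, -0.1]
finger_gap: 0.999
finger_force: 0.0
```

```bash
python3 -c "
from h import *
rel([.31,.14,.26],tilt(82,10)); rel([.34,.08,.26],tilt(90,20)); print(get_obs()['joint_pos'])"
```

```text
row [ 0.503 -0.931  0.085 -0.017 -0.082 -0.189] tcp [0.2557 0.2308 0.2684] t 3.23
row [ 0.866 -1.495  0.085 -0.045 -0.163 -0.253] tcp [0.2557 0.2308 0.2684] t 3.23
[ 4.89426328e-01 -1.04135660e-01 -3.31403100e-01  1.34302737e+00
 -2.47824810e-04 -5.45219971e-01]
```

```bash
python3 -c "
from h import *
rel([.27,.17,.26],tilt(75,8)); rel([.31,.09,.26],tilt(88,16))"
```

```text
row [ 0.45  -0.434  0.084 -0.009 -0.066 -0.131] tcp [0.2557 0.2308 0.2684] t 3.23
row [ 0.933 -1.187  0.085 -0.034 -0.13  -0.238] tcp [0.2557 0.2308 0.2684] t 3.23
```

jog_arm:
  targets: "1 0.45 -0.43 0.08 -0.01 -0.05 -0.08; 1 0.75 -0.75 0.08 -0.02 -0.09 -0.16; 1 0.9 -1 0.08 -0.03 -0.13 -0.23; 1 0.9 -1 0.08 -0.03 -0.13 -0.23"

```text
time_s: 3.72
tcp_pos: [0.2942, 0.1057, 0.2604]
orientation: [-0.668, 0.733, 0.087, 0.092]
wrist_force: [0.2, 0.9, -0.6]
finger_gap: 0.996
finger_force: 0.0
```

```bash
python3 -c "
from h import *
rel([.38,.05,.24],tilt(90.5,26)); rel([.449,.055,.24],tilt(90.5,30)); print(get_obs()['joint_pos'])"
```

```text
row [ 0.51  -0.907  0.074 -0.015 -0.095 -0.046] tcp [0.2942 0.1057 0.2604] t 3.73
row [ 0.399 -1.59   0.099 -0.016 -0.129 -0.046] tcp [0.2942 0.1057 0.2604] t 3.73
[-0.1667116  -0.19219768 -0.44313158  1.34396346  0.25272398 -1.64707238]
```

jog_arm:
  targets: "1 0.26 -0.45 0.04 -0.01 -0.05 -0.03; 1 0.51 -0.9 0.07 -0.02 -0.1 -0.05; 1 0.51 -0.9 0.07 -0.02 -0.1 -0.05"

```text
time_s: 4.1
tcp_pos: [0.3812, 0.0478, 0.2373]
orientation: [0.691, -0.685, -0.17, -0.157]
wrist_force: [0.0, 0.4, 0.7]
finger_gap: 1.002
finger_force: 0.0
```

```bash
python3 -c "
from h import *
rel([.449,.055,.24],tilt(91.5,30)); print(get_obs()['joint_pos'])"
```

```text
row [-0.074 -0.678 -0.005  0.004 -0.028 -0.009] tcp [0.3812 0.0478 0.2373] t 4.1
[-0.4099574   0.04887842 -0.3475441   1.39140461  0.41568311 -2.035756  ]
```

jog_arm:
  targets: "1 -0.03 -0.35 0 0 -0.02 -0.01; 1 -0.07 -0.68 0 0 -0.03 -0.01; 1 -0.07 -0.68 0 0 -0.03 -0.01; 1 -0.07 -0.68 0 0 -0.03 -0.01"

```text
time_s: 4.6
tcp_pos: [0.4455, 0.0588, 0.2426]
orientation: [0.695, -0.671, -0.187, -0.18]
wrist_force: [-0.9, 0.3, 0.5]
finger_gap: 0.995
finger_force: 0.0
```

Run:
```python
from h import *
np.set_printoptions(precision=4,suppress=True)
o=get_obs(); im=camera('wrist'); cv2.imwrite('pics/w1.png',im); print(o)
print(o['joint_pos'])
h=cv2.cvtColor(im,cv2.COLOR_BGR2HSV)
print(proj('wrist',[[.449,.129,.016],[.449,.309,.016],[.449,.145,.294]],o))
```

```text
{'time_s': 4.6, 'joint_pos': array([-0.3598,  0.1587, -0.2269,  1.4055,  0.4802, -2.0206]), 'dq': array([-0.0044, -0.012 , -0.0061, -0.0016,  0.0011,  0.0007]), 'joint_efforts': array([  0.0011, -43.1665,  31.7942,   1.764 ,   1.6158,   0.0199]), 'tcp_pos': array([0.4455, 0.0588, 0.2426]), 'orientation': array([ 0.695 , -0.6706, -0.187 , -0.1798]), 'wrist_force': array([-0.8731,  0.2928,  0.5287]), 'moment': array([-0.4587, -0.0139,  0.011 ]), 'finger_force': 0.0, 'finger_gap': 0.9952456510903922}
[-0.3598  0.1587 -0.2269  1.4055  0.4802 -2.0206]
[[315.5348 154.7963]
 [312.7039 264.8905]
 [307.751  501.6073]]
```

View pics/w1.png

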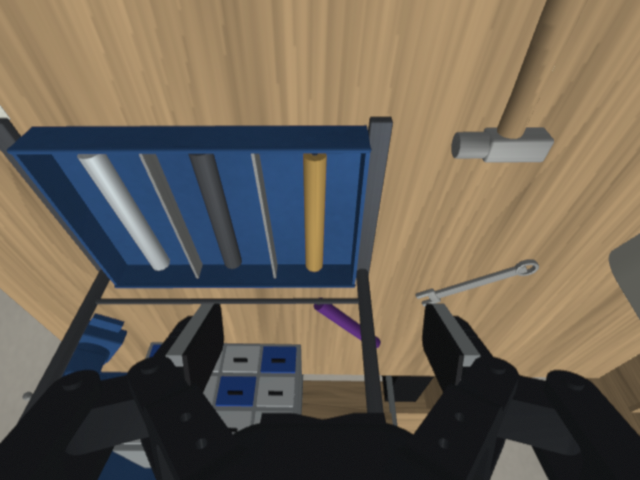

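The wrist picture shows the brass bar running from (316,153) to (315,271), clear along its length. The alu and black bars are left of it, and the shelf is out of view above.

Run:
```python
from h import *
from scipy.optimize import least_squares
np.set_printoptions(precision=4,suppress=True)
o=get_obs(); im=cv2.imread('pics/w1.png'); h=cv2.cvtColor(im,cv2.COLOR_BGR2HSV)
m=cv2.inRange(h,(12,120,70),(32,255,255)); m[:,:295]=0; m[:,335:]=0; m[:150]=0; m[285:]=0
n,l,s,c=cv2.connectedComponentsWithStats(m); i=1+np.argmax(s[1:,4]); print(s[i])
pl=np.argwhere(l==i)
rows=np.arange(165,262,4); mid=[[pl[pl[:,0]==r][:,1].mean(),r] for r in rows]; P=np.array([ray('wrist',q,.016,o) for q in mid])
a=np.polyfit(P[:,1],P[:,0],1); print('x at y=.219',np.polyval(a,.219),'yaw',90-np.degrees(np.arctan(a[0])))
print('rows',pl[:,0].min(),pl[:,0].max(), ray('wrist',(315,271),.016,o),ray('wrist',(315,152),.028,o),ray('wrist',(315,157),.016,o))
# tray corners top z=.04
for q in [(14,151),(371,150),(357,286),(115,287)]: print(ray('wrist',q,.04,o))
```

```text
[ 304  155   22  116 2064]
x at y=.219 0.4488924920149569 yaw 90.67896556548374
rows 155 270 [0.4456 0.3231 0.016 ] [0.4496 0.1178 0.028 ] [0.4495 0.1316 0.016 ]
[0.7254 0.1188 0.04  ]
[0.3985 0.1058 0.04  ]
[0.3871 0.3234 0.04  ]
[0.7225 0.338  0.04  ]
```

```bash
python3 -c "
from h import *
rel([.449,.096,.199],tilt(90.7,30)); rel([.449,.146,.1126],tilt(90.7,30))"
```

```text
row [-0.102 -0.049  0.564  0.006  0.001  0.01 ] tcp [0.4455 0.0587 0.2427] t 4.65
row [-1.020e-01 -6.700e-02  1.562e+00  6.000e-03  1.000e-03  1.000e-02] tcp [0.4455 0.0587 0.2427] t 4.65
```

jog_arm:
  targets: "0.6 -0.1 -0.05 0.5 0.006 0 0.01; 0.6 -0.1 -0.06 0.99 0.006 0 0.01; 0.6 -0.1 -0.06 0.99 0.006 0 0.01; 0.6 -0.1 -0.06 0.99 0.006 0 0.01"
  newtons: 100

```text
time_s: 5.15
tcp_pos: [0.4504, 0.1164, 0.163]
orientation: [0.687, -0.679, -0.184, -0.183]
wrist_force: [-0.1, 0.1, 0.3]
finger_gap: 0.593
finger_force: 0.0
```

```bash
python3 -c "
from h import *
o=get_obs(); im=camera('wrist'); cv2.imwrite('pics/w2.png',im); print(proj('wrist',[[.449,.202,.016],[.45,.13,.016],[.448,.31,.016]],o),o['finger_gap'])
h=cv2.cvtColor(im,cv2.COLOR_BGR2HSV); m=cv2.inRange(h,(12,120,70),(32,255,255)); m[:,:280]=0; m[:,350:]=0
n,l,s,c=cv2.connectedComponentsWithStats(m); print(s[1:][s[1:,4]>300])
i=1+np.argmax(s[1:,4]); pl=np.argwhere(l==i)
for r in range(s[i,1]+15,s[i,1]+s[i,3]-10,20):
  print(r,ray('wrist',(pl[pl[:,0]==r][:,1].mean(),r),.016,o).round(4))
rel([.449,.146,.1126],tilt(90.7,30));rel([.449,.196,.026],tilt(90.7,30))"
```

```text
[[322.27420085 221.62319489]
 [322.04479628 151.79024491]
 [322.05212429 290.13819774]] 0.5933456651457604
[[ 307  149   31  149 3590]]
164 [0.4499 0.1407 0.016 ]
184 [0.4497 0.1598 0.016 ]
204 [0.4491 0.1811 0.016 ]
224 [0.4492 0.205  0.016 ]
244 [0.4489 0.232  0.016 ]
264 [0.4486 0.2627 0.016 ]
284 [0.4476 0.2981 0.016 ]
row [-0.005  0.017  0.587 -0.001  0.    -0.   ] tcp [0.4509 0.1161 0.1632] t 5.2
row [-4.000e-03  1.300e-02  1.587e+00 -1.000e-03  0.000e+00 -0.000e+00] tcp [0.4509 0.1161 0.1632] t 5.2
```

View pics/w2.png

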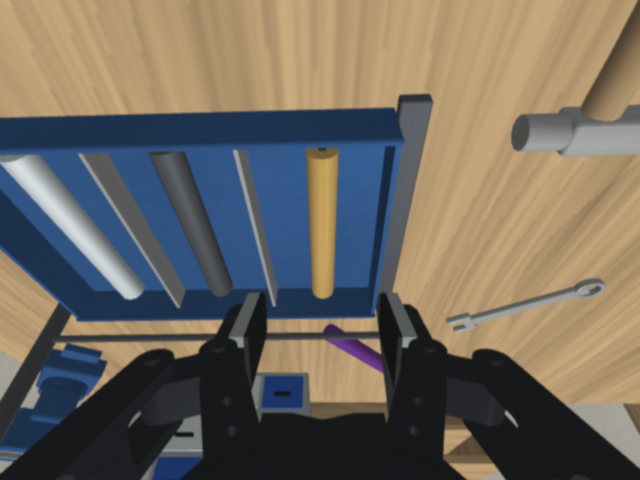

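The brass bar is centred on column 322, between the fingertips at (256,295) and (388,295). The approach line fits, so I'm going in.

jog_arm:
  targets: "0.6 0 0.01 0.4 0 0 0; 0.6 0 0.01 0.8 0 0 0; 0.6 0 0.01 1 0 0 0; 0.6 0 0.01 1 0 0 0"

```text
time_s: 5.7
tcp_pos: [0.449, 0.1666, 0.0754]
orientation: [0.687, -0.679, -0.185, -0.182]
wrist_force: [-0.6, -0.1, 0.8]
finger_gap: 0.601
finger_force: 0.0
```

```bash
python3 -c "
from h import *
np.set_printoptions(precision=4,suppress=True)
c=get_calibration('wrist'); M=np.linalg.inv(np.array(c['mount']))
for z in (.007,.017,.027):
  q=K(c)@(M@[0.011,.0255,z,1])[:3]; q2=K(c)@(M@[-0.011,.0255,z,1])[:3]; print(z,q[:2]/q[2],q2[:2]/q2[2])
rel([.449,.196,.026],tilt(90.7,30)); o=get_obs(); print(o['wrist_force'],o['joint_pos'])"
```

```text
0.007 [380.4322 293.747 ] [377.8613 338.3364]
0.017 [376.91   283.7246] [374.6338 326.1322]
0.027 [373.7908 274.8491] [371.7612 315.2702]
row [-0.007 -0.004  0.575 -0.     0.001 -0.001] tcp [0.449  0.1666 0.0754] t 5.7
[-0.5973 -0.08    0.7657] [-0.1257  0.2769 -0.5484  0.8248  0.5198 -1.7284]
```

jog_arm:
  targets: "0.6 0 0 0.3 0 0 0; 0.6 0 0 0.5 0 0 0; 0.6 0 0 0.58 0 0 0; 0.6 0 0 0.58 0 0 0"

```text
time_s: 6.2
tcp_pos: [0.4491, 0.1955, 0.0257]
orientation: [0.687, -0.679, -0.184, -0.183]
wrist_force: [-0.3, -0.2, 0.4]
finger_gap: 0.6
finger_force: 0.0
```

jog_arm:
  targets: "0.3 0 0 0 0 0 0; 0.1 0 0 0 0 0 0; 0.1 0 0 0 0 0 0; 0.1 0 0 0 0 0 0; 0.1 0 0 0 0 0 0"
  newtons: 100

```text
time_s: 6.82
tcp_pos: [0.4495, 0.1953, 0.0262]
orientation: [0.686, -0.679, -0.184, -0.183]
wrist_force: [-2.7, -6.1, 11.8]
finger_gap: 0.244
finger_force: 97.6
```

```bash
python3 -c "
from h import *
np.set_printoptions(precision=4,suppress=True)
im=camera('wrist'); cv2.imwrite('pics/w3.png',cv2.resize(im[100:400,170:470],(600,600),interpolation=cv2.INTER_CUBIC)); o=get_obs(); print(o['wrist_force'],o['moment'],o['finger_gap'])
c=get_calibration('wrist'); M=np.linalg.inv(np.array(c['mount']))
for z in (.007,.017,.027):
  q=K(c)@(M@[0.011,.012,z,1])[:3]; q2=K(c)@(M@[-0.011,.012,z,1])[:3]; print(z,(q[:2]/q[2]-[170,100])*2,(q2[:2]/q2[2]-[170,100])*2)"
```

```text
[-2.096  -7.3067 11.6244] [-0.4949  0.3432  0.1776] 0.23858610433458044
0.007 [357.5761 387.4541] [355.2022 476.6388]
0.017 [354.3725 367.4107] [352.2687 452.2312]
0.027 [351.5355 349.661 ] [349.6579 430.508 ]
```

View pics/w3.png

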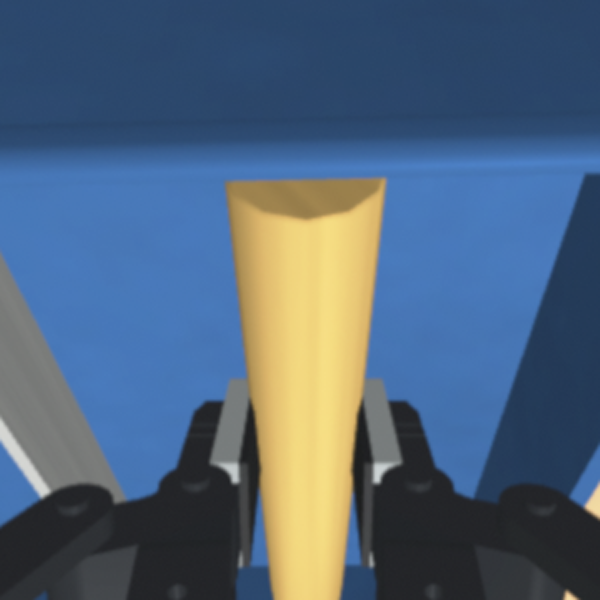

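The pads hold the bar only near their tips: front edges at crop rows 380–400, about 11 mm ahead of the TCP. The gap keeps shrinking, so the grip is above the axis. I'll reopen and go about 5 mm deeper.

jog_arm:
  targets: "0.5 0 0 0 0 0 0; 0.5 0 0 0 0 0 0; 0.45 0 0 0.03 0 0 0; 0.45 0 0 0.05 0 0 0; 0.45 0 0 0.05 0 0 0"

```text
time_s: 7.5
tcp_pos: [0.4486, 0.198, 0.0212]
orientation: [0.686, -0.679, -0.184, -0.183]
wrist_force: [-4.1, -10.7, 14.9]
finger_gap: 0.454
finger_force: 7.3
```

jog_arm:
  targets: "0.3 0 0 0 0 0 0; 0.1 0 0 0 0 0 0; 0.1 0 0 0 0 0 0; 0.1 0 0 0 0 0 0; 0.1 0 0 0 0 0 0"
  newtons: 100

```text
time_s: 8.12
tcp_pos: [0.4497, 0.1986, 0.0225]
orientation: [0.686, -0.679, -0.184, -0.184]
wrist_force: [-3.7, -8.2, 26.1]
finger_gap: 0.247
finger_force: 100.8
```

jog_arm:
  targets: "0.1 -0.02 0 -0.035 0 0 0; 0.1 -0.1 0 -0.17 0 0 0; 0.1 -0.2 0 -0.35 0 0 0; 0.1 -0.25 0 -0.43 0 0 0; 0.1 -0.25 0 -0.43 0 0 0"
  newtons: 110

```text
time_s: 8.75
tcp_pos: [0.4484, 0.1985, 0.0702]
orientation: [0.687, -0.679, -0.184, -0.182]
wrist_force: [-0.2, -0.1, -7.2]
finger_gap: 0.24
finger_force: 108.2
```

```bash
python3 -c "
from h import *
im=camera('wrist'); cv2.imwrite('pics/w4.png',im); cv2.imwrite('pics/s4.png',camera('side')); o=get_obs(); print(o['wrist_force'],o['moment'],o['finger_gap'],o['joint_pos'])
b=np.hstack([cv2.resize(im[100:400,170:470],(400,400)),cv2.resize(cv2.imread('pics/s4.png')[150:300,190:340],(400,400))]);cv2.imwrite('pics/v4.png',b)"
```

```text
[ 0.10569721  0.413928   -7.2271324 ] [-1.22450595 -0.00403767  0.00482764] 0.23837420481028365 [-0.0542424   0.28179097 -0.55975622  0.76838235  0.52358729 -1.64612517]
```

View pics/v4.png

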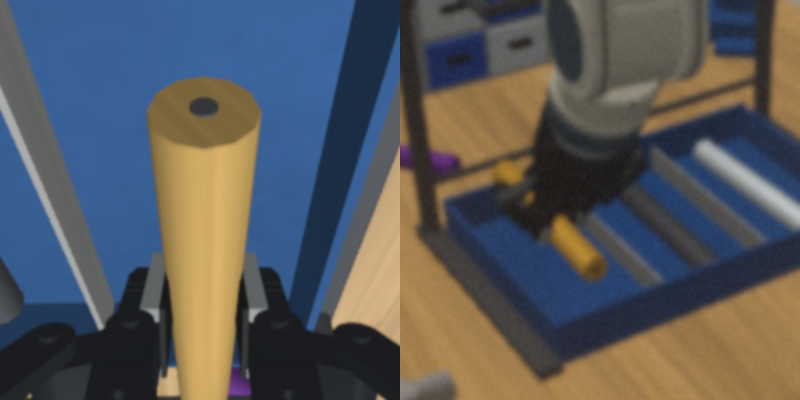

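The bar is held and level-looking in both views, with about 7 N of weight. I'll check its pitch from the near-end centre mark at wrist (323,180).

```bash
python3 -c "
from h import *
o=get_obs(); t=o['tcp_pos']
for dz in (-.02,-.0065,.007):
  for dy in (-.064,-.0686,-.073): print(dz,dy,proj('wrist',[t[0],t[1]+dy,t[2]+dz],o))
rel(t+[0,-.09,.09],tilt(90.7,30))"
```

```text
-0.02 -0.064 [[322.28472946 170.29568248]]
-0.02 -0.0686 [[322.45345842 158.07274475]]
-0.02 -0.073 [[322.62528976 145.62506712]]
-0.0065 -0.064 [[322.32475446 198.36733435]]
-0.0065 -0.0686 [[322.51054859 185.99274104]]
-0.0065 -0.073 [[322.70086288 173.31708801]]
0.007 -0.064 [[322.3726667 231.9707258]]
0.007 -0.0686 [[322.5793231  219.62697563]]
0.007 -0.073 [[322.79249615 206.89398069]]
row [ 3.28e-01  1.10e-02 -1.23e+00  0.00e+00  1.00e-03 -1.00e-03] tcp [0.448  0.1984 0.0696] t 8.85
```

jog_arm:
  targets: "0.1 0.13 0 -0.3 0 0 0; 0.1 0.26 0 -0.6 0 0 0; 0.1 0.32 0 -0.9 0 0 0; 0.1 0.4 0 -1 0 0 0; 0.1 0.4 0 -1 0 0 0"

```text
time_s: 9.48
tcp_pos: [0.4495, 0.1132, 0.1361]
orientation: [0.686, -0.68, -0.185, -0.182]
wrist_force: [0.9, 0.1, -7.0]
finger_gap: 0.242
finger_force: 109.7
```

```bash
python3 -c "
from h import *
o=get_obs(); t=o['tcp_pos']; print(o['joint_pos'])
rel([.445,.02,.20],tilt(90.7,30)); rel([.44,-.06,.24],tilt(85,30))"
```

```text
[-0.24369666  0.21762449 -0.44332547  1.05491013  0.50664674 -1.86155357]
row [ 4.86e-01  5.40e-02 -1.02e+00 -0.00e+00  1.00e-03 -1.00e-03] tcp [0.4495 0.1132 0.1361] t 9.47
row [ 9.770e-01  1.120e-01 -1.767e+00  2.400e-02  1.000e-03  4.000e-02] tcp [0.4495 0.1132 0.1361] t 9.47
```

jog_arm:
  targets: "0.1 0.16 0.02 -0.33 0 0 0; 0.1 0.33 0.04 -0.66 0 0 0; 0.1 0.49 0.05 -1 0 0 0; 0.1 0.8 0.1 -1 0.01 0 0.02; 0.1 0.95 0.1 -1 0.02 0 0.03"

```text
time_s: 10.1
tcp_pos: [0.4406, -0.019, 0.1742]
orientation: [-0.66, 0.705, 0.177, 0.191]
wrist_force: [0.5, -0.1, -6.6]
finger_gap: 0.242
finger_force: 110.2
```

```bash
python3 -c "
from h import *
o=get_obs(); t=o['tcp_pos']; print(o['joint_pos'])
rel([.42,-.10,.24],tilt(78,30)); rel([.39,-.19,.25],tilt(68,30)); rel([.36,-.28,.25],tilt(61.5,30))"
```

```text
[-0.535273    0.21279623 -0.34587667  1.2664379   0.46592538 -2.10127373]
row [ 0.38   0.15  -0.982  0.033  0.001  0.06 ] tcp [ 0.4406 -0.019   0.1742] t 10.1
row [ 1.123  0.389 -1.53   0.075  0.002  0.132] tcp [ 0.4406 -0.019   0.1742] t 10.1
row [ 1.916  0.629 -1.992  0.102  0.002  0.179] tcp [ 0.4406 -0.019   0.1742] t 10.1
```

jog_arm:
  targets: "0.1 0.19 0.07 -0.5 0.01 0 0.03; 0.1 0.38 0.15 -0.95 0.03 0 0.06; 0.1 0.7 0.25 -1 0.05 0 0.09; 0.1 1 0.35 -1 0.07 0 0.12; 0.1 1 0.35 -1 0.07 0 0.12"

```text
time_s: 10.72
tcp_pos: [0.3963, -0.1531, 0.2104]
orientation: [-0.55, 0.793, 0.148, 0.215]
wrist_force: [-0.4, 0.6, -5.9]
finger_gap: 0.242
finger_force: 110.7
```

```bash
python3 -c "
from h import *
o=get_obs(); t=o['tcp_pos']; print(o['joint_pos'])
rel([.37,-.26,.24],tilt(65,30)); rel([.35,-.33,.25],tilt(61.5,30))"
```

```text
[-0.87416005  0.17233245 -0.30085127  1.37540549  0.45518827 -2.15215281]
row [ 0.795 -0.13  -0.806  0.017  0.002  0.033] tcp [ 0.3963 -0.1531  0.2104] t 10.72
row [ 1.372 -0.188 -1.258  0.032  0.002  0.058] tcp [ 0.3963 -0.1531  0.2104] t 10.72
```

jog_arm:
  targets: "0.1 0.4 -0.06 -0.4 0.01 0 0.02; 0.1 0.8 -0.12 -0.8 0.02 0 0.03; 0.1 1 -0.15 -1 0.03 0 0.05; 0.1 1 -0.15 -1 0.03 0 0.06; 0.1 1 -0.15 -1 0.03 0 0.06"

```text
time_s: 11.35
tcp_pos: [0.3638, -0.285, 0.2478]
orientation: [-0.494, 0.829, 0.136, 0.223]
wrist_force: [-0.0, 0.0, -7.2]
finger_gap: 0.239
finger_force: 111.3
```

Run:
```python
from h import *
np.set_printoptions(precision=4,suppress=True)
o=get_obs(); im=camera('wrist'); cv2.imwrite('pics/w5.png',im); print(o['joint_pos'])
for q in ['vees','vee_mid','square','plate','brass_bar']:
    print(q,[(np.round(d['location'],1),round(d['score'],2)) for d in spot_point(q,'wrist')[:3]])
print(proj('wrist',[[.4755,-.317,.094]],o))
rel([.4,-.41,.25],tilt(61.5,30))
```

```text
[-1.1062  0.2556 -0.0949  1.5469  0.4227 -2.252 ]
vees []
vee_mid [(array([164.2, 163.7]), 0.8)]
square [(array([ 44.7, 102.2]), 0.94)]
plate [(array([168.1, 107.6]), 0.78)]
brass_bar [(array([323.5, 331.4]), 0.8), (array([277.3, 280.4]), 0.74)]
[[172.7399 159.4087]]
row [ 0.787 -0.912 -0.483  0.002  0.002  0.   ] tcp [ 0.3635 -0.2855  0.2482] t 11.65
```

View pics/w5.png

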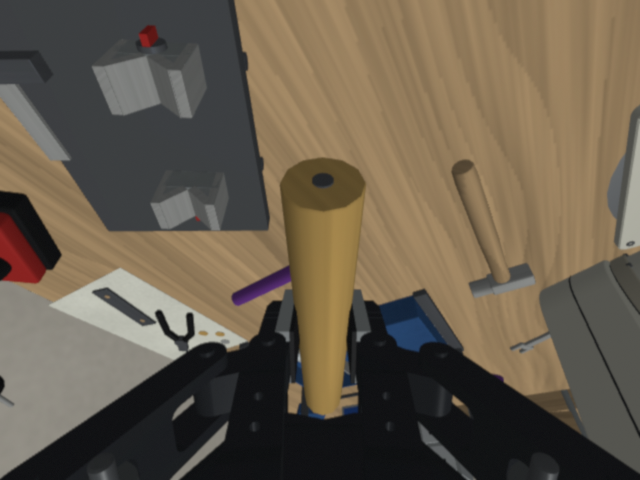

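Both V-blocks are in clear view at (150,78) and (192,203), and the square is at (40,100), outside them. I'll fit the block model to their silhouettes in all three pictures.

```bash
cat > fit.py <<'E'
from h import *
from scipy.optimize import minimize
np.set_printoptions(precision=4,suppress=True)
o=get_obs()
sec=np.array([(-27,0),(27,0),(27,46),(19,46),(0,27),(-19,46),(-27,46)])/1000
def masks(im,box,lo,s=6):
    x0,y0,x1,y1=box; c=cv2.resize(im[y0:y1,x0:x1],None,fx=s,fy=s,interpolation=cv2.INTER_CUBIC)
    h=cv2.cvtColor(c,cv2.COLOR_BGR2HSV); return ((h[...,2]>lo)&(h[...,1]<70)|((h[...,1]>120)&((h[...,0]<8)|(h[...,0]>172))&(h[...,2]>70)))
W=dict(wrist=('pics/w5.png',(80,15,245,229),95),top=('pics/top0.png',(450,240,528,306),95),side=('pics/side0.png',(375,337,445,440),100))
def render(n,p,box,s=6):
    x0,y0,x1,y1=box; m=np.zeros(((y1-y0)*s,(x1-x0)*s),np.uint8); c,sn=np.cos(p[2]),np.sin(p[2])
    for xc in (-.056,.056):
        V=[]
        for dx in (-.016,.016):
            X=xc+dx; V.append(np.array([[p[0]+c*X-sn*y,p[1]+sn*X+c*y,.05+z] for y,z in sec]))
        Q=[((proj(n,v,o)-[x0,y0])*s+s/2).round().astype(int) for v in V]
        for q in Q: cv2.fillPoly(m,[q],1)
        for i in range(7): j=(i+1)%7; cv2.fillPoly(m,[np.array([Q[0][i],Q[0][j],Q[1][j],Q[1][i]])],1)
    return m>0
T={n:masks(cv2.imread(f),b,lo) for n,(f,b,lo) in W.items()}
def iou(n,p): r=render(n,p,W[n][1]); return (r&T[n]).sum()/(r|T[n]).sum()
best={}
for names in (['wrist'],['top'],['side'],['wrist','top','side']):
    f=lambda q: -sum(iou(n,[.475+q[0]/100,-.317+q[1]/100,np.radians(60+q[2]*5)]) for n in names)
    r=minimize(f,[0,0,0],method='Nelder-Mead',options=dict(initial_simplex=[[0,0,0],[1,0,0],[0,1,0],[0,0,1]],maxiter=120))
    p=[.475+r.x[0]/100,-.317+r.x[1]/100,60+r.x[2]*5]; print(names,np.round(p,4),-r.fun/len(names)); best[names[0] if len(names)==1 else 'all']=p
x0,y0,x1,y1=W['wrist'][1]; p=best['wrist']; r=render('wrist',[p[0],p[1],np.radians(p[2])],W['wrist'][1])
im=cv2.resize(cv2.imread('pics/w5.png')[y0:y1,x0:x1],None,fx=6,fy=6)
for m,col in ((T['wrist'],(0,255,0)),(r,(0,0,255))): cv2.drawContours(im,cv2.findContours(m.astype(np.uint8),0,2)[0],-1,col,3)
cv2.imwrite('pics/fit.png',cv2.resize(im,None,fx=.45,fy=.45))
E
python3 fit.py
```

```text
['wrist'] [ 0.493  -0.3104 60.6855] 0.45026889329181996
['top'] [ 0.4794 -0.3195 58.5668] 0.8394858463316003
['side'] [ 0.5004 -0.298  59.4536] 0.38775458730058643
['wrist', 'top', 'side'] [ 0.4798 -0.3173 58.786 ] 0.5290020668731258
```

View pics/fit.png

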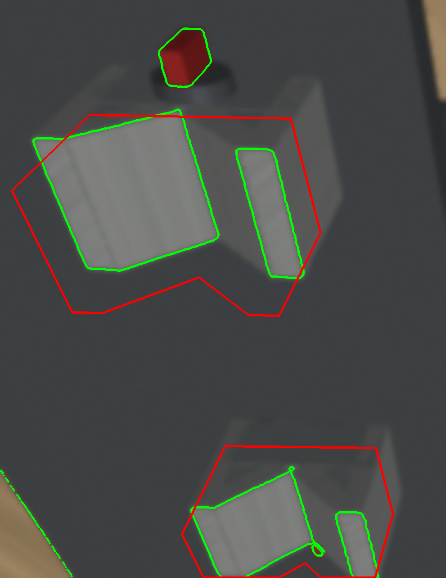

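The threshold caught only the bright faces, so the silhouette fit is poor. The crop does show the top edges and grooves sharply, so I'll fit the pose to those corners instead: near block groove (180,110)–(218,238), far block groove starting at (291,469).

```bash
cat > fit2.py <<'E'
from h import *
from scipy.optimize import least_squares
np.set_printoptions(precision=4,suppress=True)
o=get_obs(); N,F=-.072,-.040
C=[((33,139),N,-27,46),((67,138),N,-19,46),((180,110),N,0,27),((236,150),N,19,46),((274,150),N,27,46),((87,268),F,-27,46),((121,271),F,-19,46),((218,238),F,0,27),((271,275),F,19,46),((304,277),F,27,46),
((191,507),.04,-27,46),((213,508),.04,-19,46),((291,469),.04,0,27),((336,513),.04,19,46),((362,513),.04,27,46)]
px=np.array([c[0] for c in C])/2.7+[80,15]; M=np.array([[c[1],c[2]/1000,c[3]/1000] for c in C])
def P(q): c,s=np.cos(q[2]),np.sin(q[2]); return np.c_[q[0]+c*M[:,0]-s*M[:,1],q[1]+s*M[:,0]+c*M[:,1],q[3]+M[:,2]]
f=lambda q:(proj('wrist',P(q),o)-px).ravel()
r=least_squares(f,[.478,-.317,1.05,.05],loss='soft_l1'); print(r.x,np.degrees(r.x[2]),np.abs(f(r.x)).mean()); print(f(r.x).reshape(-1,2).round(1).tolist())
g=lambda q:f(np.r_[q,.05]); r=least_squares(g,[.478,-.317,1.05],loss='soft_l1'); print(r.x,np.degrees(r.x[2]),np.abs(g(r.x)).mean())
E
python3 fit2.py
```

```text
[ 0.48   -0.3161  1.0267  0.0505] 58.823548293916105 0.40832091051098135
[[-0.7, -0.6], [0.0, 0.4], [0.1, 0.4], [0.3, -0.9], [-0.6, -0.2], [0.2, 0.5], [-0.4, -0.1], [0.5, 0.1], [0.5, 0.9], [0.1, 0.7], [-0.7, -0.3], [0.6, -0.4], [-0.0, 0.5], [0.1, -0.7], [-0.1, -0.3]]
[ 0.4803 -0.3159  1.0271] 58.850093433833095 0.4178205045420135
```

```bash
cat > bar.py <<'E'
from h import *
from scipy.optimize import least_squares
np.set_printoptions(precision=4,suppress=True)
im=cv2.imread('pics/w5.png'); c=get_calibration('wrist'); k=K(c); Mi=np.linalg.inv(np.array(c['mount']))
h=cv2.cvtColor(im,cv2.COLOR_BGR2HSV); g=im[...,2].astype(float)-im[...,0]
E=[]
for r in range(205,285,4):   # strongest edges each side of the bar
    row=cv2.GaussianBlur(im[r-1:r+2].astype(np.float32).mean(0).reshape(1,-1,3),(5,1),1)[0]
    d=np.abs(row[1:]-row[:-1]).sum(1); L=270+np.argmax(d[270:305])+.5; Rr=340+np.argmax(d[340:375])+.5; E.append((r,L,Rr))
E=np.array(E); fl=np.polyfit(E[:,0],E[:,1],1); fr=np.polyfit(E[:,0],E[:,2],1)
for _ in range(3):
    a=np.abs(np.polyval(fl,E[:,0])-E[:,1])<1.5; b=np.abs(np.polyval(fr,E[:,0])-E[:,2])<1.5; fl=np.polyfit(E[a,0],E[a,1],1); fr=np.polyfit(E[b,0],E[b,2],1)
print(E[::4].tolist(),fl,fr,a.sum(),b.sum())
rows=np.array([205,245,285]); obsw=np.r_[np.polyval(fl,rows),np.polyval(fr,rows)]
def lines(q): # q: axis point tool (x=0,y,z), pitch
    P=(Mi@[0,q[0],q[1],1])[:3]; u=Mi[:3,:3]@[np.cos(q[2]),q[3],-np.sin(q[2])]; u/=np.linalg.norm(u)
    D=-(P-(P@u)*u); d=np.linalg.norm(D); D/=d; n=np.cross(D,u); r=.012; out=[]
    for s in (1,-1):
        T=P+r*r/d*D+s*r*np.sqrt(1-r*r/d/d)*n; a=k@T; b=k@(T+.03*u); a=a[:2]/a[2]; b=b[:2]/b[2]
        out.append(a[0]+(rows-a[1])*(b[0]-a[0])/(b[1]-a[1]))
    return np.concatenate(sorted(out,key=lambda v:v[0]))
r=least_squares(lambda q:lines(q)-obsw,[0,.0075,np.radians(30),0]); y,z,p,_=r.x
print('y,z on tool axis',y,z,'pitch',np.degrees(p),'skew',r.x[3],'cost',r.cost)
# end: along-axis distance where end centre projects to row 180
for s in np.arange(.06,.095,.004):
    q=k@(Mi@[s*np.cos(p),y,z-s*np.sin(p),1])[:3]; print(round(s,3),(q[:2]/q[2]).round(1))
E
python3 bar.py
```

```text
[[205.0, 281.5, 347.5], [221.0, 283.5, 362.5], [237.0, 285.5, 360.5], [253.0, 287.5, 358.5], [269.0, 280.5, 356.5]] [  0.1134 258.5095] [ -0.1202 388.5746] 18 19
y,z on tool axis 0.0007328581221091049 0.006334512358587643 pitch 29.62033379114513 skew 0.0009814146918545013 cost 1.454028420503369e-26
0.06 [322.6 218.1]
0.064 [322.6 208.5]
0.068 [322.6 198.2]
0.072 [322.6 187.3]
0.076 [322.7 175.8]
0.08 [322.7 163.5]
0.084 [322.7 150.4]
0.088 [322.7 136.4]
0.092 [322.7 121.4]
```

The bar sits level in the grip (pitch 29.6° against a tool tilt of 30°), and its centre is 15.5 mm ahead of the pads.

```bash
cat > place.py <<'E'
from h import *
import sys
np.set_printoptions(precision=4,suppress=True)
p=np.radians(29.6); ct=np.array([-.0155*np.cos(p),.0007,.0063+.0155*np.sin(p)])
Rt=tilt(58.85,29.6)
def tgt(dz): return np.array([.4800,-.3161,.094+dz])-Rt@ct
o=get_obs(); R0=R.from_quat(o['orientation']).as_matrix()
bc=o['tcp_pos']+R0@ct; bd=R0@[-np.cos(p),0,np.sin(p)]; v=np.radians(58.85); e=bc-[.48,-.3161,.094]
print('bar rel: x %.4f y %.4f z %.4f'%(np.cos(v)*e[0]+np.sin(v)*e[1],-np.sin(v)*e[0]+np.cos(v)*e[1],e[2]),'yawerr',np.degrees(np.arctan2(bd[1],bd[0]))-58.85,'pitch',np.degrees(bd[2]))
for dz in map(float,sys.argv[1:]): print(dz,tgt(dz)); rel(tgt(dz),Rt,o)
E
python3 place.py .1 .06
```

```text
bar rel: x -0.0154 y 0.1172 z 0.1489 yawerr 2.8184746099822604 pitch 0.5972761541774662
0.1 [ 0.471  -0.3324  0.1995]
row [ 0.159 -1.17   0.466  0.013  0.005  0.019] tcp [ 0.3635 -0.2855  0.2482] t 11.65
0.06 [ 0.471  -0.3324  0.1595]
row [ 0.36  -1.172  0.812  0.013  0.005  0.019] tcp [ 0.3635 -0.2855  0.2482] t 11.65
```

jog_arm:
  targets: "0.1 0.08 -0.5 0.2 0.01 0 0.01; 0.1 0.16 -1 0.46 0.013 0.005 0.02; 0.1 0.16 -1 0.46 0.013 0.005 0.02; 0.1 0.16 -1 0.46 0.013 0.005 0.02"

```text
time_s: 12.15
tcp_pos: [0.4554, -0.3248, 0.1998]
orientation: [-0.474, 0.842, 0.126, 0.222]
wrist_force: [-0.4, 0.4, -6.7]
finger_gap: 0.239
finger_force: 110.8
```

```bash
python3 place.py .04 .02
```

```text
bar rel: x -0.0016 y 0.0173 z 0.1003 yawerr -0.04458411323983569 pitch 0.015864476838269876
0.04 [ 0.471  -0.3324  0.1395]
row [ 0.284 -0.174  0.531  0.001  0.    -0.001] tcp [ 0.4554 -0.3248  0.1998] t 12.15
0.02 [ 0.471  -0.3324  0.1195]
row [ 0.383 -0.174  0.705  0.001  0.    -0.001] tcp [ 0.4554 -0.3248  0.1998] t 12.15
```

jog_arm:
  targets: "0.1 0.1 -0.17 0.18 0 0 0; 0.1 0.25 -0.175 0.5 0 0 0; 0.1 0.38 -0.175 0.705 0 0 0; 0.1 0.38 -0.175 0.705 0 0 0; 0.1 0.38 -0.175 0.705 0 0 0"

```text
time_s: 12.78
tcp_pos: [0.4715, -0.3334, 0.1208]
orientation: [-0.474, 0.843, 0.125, 0.222]
wrist_force: [0.1, -0.3, -6.4]
finger_gap: 0.24
finger_force: 111.1
```

Run:
```python
import runpy,sys
sys.argv=['place.py','.005','0','-.002']; runpy.run_path('place.py')
from h import *
o=get_obs(); im=camera('wrist'); cv2.imwrite('pics/w6.png',im)
v=np.radians(58.85); d=np.array([np.cos(v),np.sin(v)]); n=np.array([-d[1],d[0]])
for x,y,z in [(-.072,-.027,.046),(-.072,-.019,.046),(-.072,.019,.046),(-.072,.027,.046),(-.04,-.027,.046),(-.04,.027,.046)]:
    w=np.r_[np.array([.48,-.3161])+x*d+y*n,.05+z]; print((x,y),proj('wrist',w,o))
```

```text
bar rel: x -0.0006 y -0.0010 z 0.0213 yawerr -0.13163170805488278 pitch -0.029910676234546553
0.005 [ 0.471  -0.3324  0.1045]
row [ 0.075  0.01   0.145 -0.001 -0.    -0.001] tcp [ 0.4715 -0.3334  0.1208] t 12.78
0.0 [ 0.471  -0.3324  0.0995]
row [ 0.1    0.01   0.189 -0.001 -0.    -0.001] tcp [ 0.4715 -0.3334  0.1208] t 12.78
-0.002 [ 0.471  -0.3324  0.0975]
row [ 0.11   0.01   0.206 -0.001 -0.    -0.001] tcp [ 0.4715 -0.3334  0.1208] t 12.78
(-0.072, -0.027) [[248.7714 188.7017]]
(-0.072, -0.019) [[271.363  188.6782]]
(-0.072, 0.019) [[378.7152 188.5669]]
(-0.072, 0.027) [[401.3244 188.5435]]
(-0.04, -0.027) [[260.7932 248.2362]]
(-0.04, 0.027) [[388.7022 248.1264]]
```

View pics/w6.png

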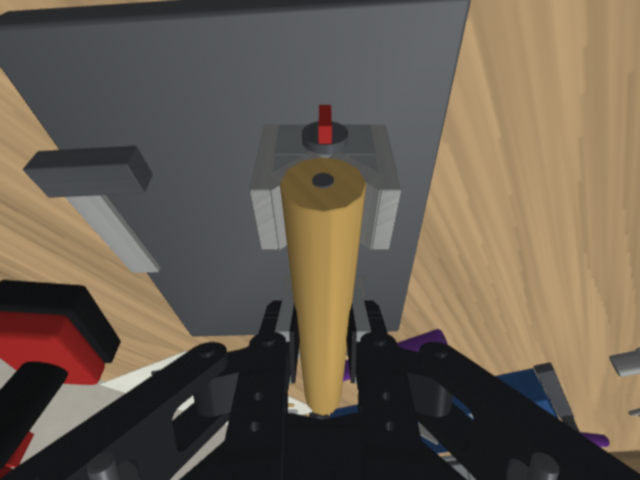

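The near block's top corners are at (250,190) and (400,188), right where predicted, and the bar is centred over its vee at column 323. The square at (90,200) is clear, so I'm lowering.

jog_arm:
  targets: "0.1 0.04 0.01 0.08 0 0 0; 0.1 0.08 0.01 0.15 0 0 0; 0.1 0.085 0.01 0.163 0 0 0; 0.1 0.085 0.01 0.163 0 0 0"

```text
time_s: 13.32
tcp_pos: [0.4709, -0.3319, 0.1016]
orientation: [-0.474, 0.843, 0.126, 0.222]
wrist_force: [1.4, -1.4, -5.3]
finger_gap: 0.242
finger_force: 111.5
```

```bash
python3 place.py 0 -.001; python3 -c "
from h import *
o=get_obs();print(o['wrist_force'],o['moment'])"
```

```text
bar rel: x 0.0004 y 0.0002 z 0.0022 yawerr -0.11710082727454818 pitch 0.0003735477183968157
0.0 [ 0.471  -0.3324  0.0995]
row [ 0.014 -0.003  0.017 -0.     0.    -0.001] tcp [ 0.4709 -0.3319  0.1016] t 13.32
-0.001 [ 0.471  -0.3324  0.0985]
row [ 0.019 -0.003  0.026 -0.     0.    -0.001] tcp [ 0.4709 -0.3319  0.1016] t 13.32
[ 1.36822868 -1.37966839 -5.32644609] [-0.89476008  0.32254062 -0.15003619]
```

jog_arm:
  targets: "0.1 0.005 0 0.01 0 0 0; 0.1 0.01 0 0.017 0 0 0; 0.1 0.01 0 0.017 0 0 0"

```text
time_s: 13.7
tcp_pos: [0.4713, -0.3321, 0.1006]
orientation: [-0.474, 0.843, 0.125, 0.223]
wrist_force: [1.3, -0.3, 4.8]
finger_gap: 0.234
finger_force: 112.5
```

jog_arm:
  targets: "0.1 0.005 0 0.01 0 0 0; 0.1 0.005 0 0.01 0 0 0"

```text
time_s: 13.95
tcp_pos: [0.4713, -0.3321, 0.1005]
orientation: [-0.474, 0.843, 0.125, 0.223]
wrist_force: [-3.3, -0.9, 14.4]
finger_gap: 0.241
finger_force: 113.8
```

```bash
python3 place.py
```

```text
bar rel: x 0.0004 y -0.0002 z 0.0011 yawerr -0.1422329081025282 pitch 0.016479486650504808
```

Seated: the force rises with no further travel, and the bar is 1 mm from its nominal height. Opening the fingers.

jog_arm:
  targets: "0.3 0 0 0 0 0 0; 0.4 0 0 0 0 0 0; 0.55 0 0 0 0 0 0; 0.55 0 0 0 0 0 0"
  newtons: 20

```text
time_s: 14.45
tcp_pos: [0.4707, -0.3318, 0.0983]
orientation: [-0.474, 0.843, 0.126, 0.222]
wrist_force: [0.6, -0.6, -0.4]
finger_gap: 0.551
finger_force: 0.0
```

jog_arm:
  targets: "0.55 0 0 -0.1 0 0 0; 0.55 0 0 -0.4 0 0 0; 0.55 0 0 -0.8 0 0 0; 0.55 0 0 -1 0 0 0; 0.55 0 0 -1 0 0 0"

```text
time_s: 15.08
tcp_pos: [0.4452, -0.3753, 0.1867]
orientation: [-0.474, 0.843, 0.124, 0.222]
wrist_force: [-0.3, -0.6, -0.5]
finger_gap: 0.549
finger_force: 0.0
```

Run:
```python
from h import *
np.set_printoptions(precision=4,suppress=True)
o=get_obs(); print(o['tcp_pos'],o['wrist_force'],o['finger_force'])
v=np.radians(58.85); d=np.array([np.cos(v),np.sin(v)])
for n in ('wrist','top','side'):
    im=camera(n); h=cv2.cvtColor(im,cv2.COLOR_BGR2HSV); m=cv2.inRange(h,(14,130,70),(30,255,255))
    e=[np.r_[np.array([.48,-.3161])+s*d,.094] for s in (-.09,0,.09)]; q=proj(n,e,o)
    w=np.zeros_like(m); cv2.line(w,tuple(int(a) for a in q[0]),tuple(int(a) for a in q[2]),255,40 if n!='wrist' else 90); m&=w
    k,l,s,c=cv2.connectedComponentsWithStats(m); i=1+np.argmax(s[1:,4]); p=np.argwhere(l==i)[:,::-1].astype(float); cc=p.mean(0); u=np.linalg.svd(p-cc,full_matrices=False)[2][0]; a=(p-cc)@u
    E=np.array([cc+u*a.min(),cc+u*a.max()]); print(n,s[i,4],'pred',q.round(1).tolist(),'seen',E.round(1).tolist(),'mid',ray(n,cc,.1,o))
    print([ray(n,x,.1,o).round(4).tolist() for x in E])
```

```text
[ 0.4452 -0.3753  0.1867] [-0.2614 -0.6327 -0.5428] 0.0
wrist 5620 pred [[322.8, 155.5], [323.0, 258.9], [323.1, 320.0]] seen [[323.1, 146.0], [323.1, 330.0]] mid [ 0.4613 -0.3469  0.1   ]
[[0.4283, -0.4014, 0.1], [0.5308, -0.2322, 0.1]]
top 643 pred [[521.6, 292.0], [488.3, 272.2], [455.0, 252.4]] seen [[455.8, 252.9], [522.6, 292.7]] mid [ 0.4786 -0.3161  0.1   ]
[[0.5251, -0.2395, 0.1], [0.4317, -0.3932, 0.1]]
side 809 pred [[420.1, 423.0], [409.6, 372.8], [401.0, 331.2]] seen [[410.4, 372.5], [421.2, 427.0]] mid [ 0.4505 -0.3634  0.1   ]
[[0.4774, -0.3198, 0.1], [0.4269, -0.4015, 0.1]]
```

The bar lies in line with the vees and centred: in the top view it is within about 1 px of prediction at both ends. The gripper is clear, so I'm handing in.

```bash
python3 -c "
from rig import *
print(job_done())"
```

```text
the job is handed in; nothing more can be done
None
```

The brass bar is set down in both V-blocks, lowered in the grip and then released, and the job is handed in; the rack, the other two bars and the square were left alone, but no pass/fail verdict came back.

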